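# Draw one case blank from the sprung magazine and tray it

## Task

Take one watch-case blank from the magazine: pull its sprung slide by the T-shaped handle all the way out to its stop, so that the lowest blank drops onto the catch shelf, then ease the slide fully home without letting it snap back. Then set that blank down, not dropped, flat in the one empty pocket of the black tray; leave the other blanks where they belong and do not disturb the things lying about.

Things in the scene. Friction and masses are not known exactly. Their poses are not given: they have to be found in the camera images.
- slide (a joint): the magazine's sprung slide, a steel plate 56 mm wide, 11 mm thick: 0 fully home, 0.100 m out at its stop; it moves along the magazine's -x. Its spring pulls it home with 3 N at home to 8 N at the stop, also when released; faster than 0.4 m/s is snapping back
- pull (a point): middle of the neck of the slide's dark steel T-handle, moves with it, axes as magazine: upright bar 10 mm wide (y), 30 mm long (x), 24 mm tall, centred here; its -x end carries a cross-piece 26 mm wide (y), 7 mm long, as tall. At home the point is 16 mm along the magazine's +x from its origin, 40.5 mm above the table, and the tower's front is 19 mm behind it (+x)
- magazine: grey blank dispenser, fixed, x from -90 to +190 mm, 116 mm wide; origin on the table, 60 mm in front (-x) of the stack's axis; the slide pulls out along -x. Three blanks are stacked in an open square aluminium tower (50 mm, top 60 mm above the table); the lowest sits in the slide's pocket, on a deck 20 mm above the table that ends at x = -2 mm
- stack_axis (a point): on the axis of the stack at the deck's surface, 20 mm above the table, axes as the magazine's
- catch (a point): about where a drawn blank lands, at x = -30 mm of the magazine, on the surface of the catch shelf, 4 mm above the table. The shelf runs from x = -2 to -86 mm, is 108 mm wide inside, and has a lip 5 mm high. With the slide home the handle ends at x = -5 mm, clear of the blank; grip the blank across the magazine's y
- blank_a: the lowest blank of the stack, the one to draw: round steel watch-case blank, 38 mm diameter, 12 mm thick, about 60 g; origin at the centre of its underside, z its axis
- blank_b: the second blank of the stack (same size and origin); drops into the slide's pocket when the slide is home again and belongs there, on the stack axis
- blank_c: the top blank of the stack (same size and origin)
- tray: black plastic case tray, fixed, 160 x 160 x 12 mm, origin at the centre of its underside; four square pockets 43 mm wide and 4 mm deep, centred at x = +-37.5 mm, y = +-37.5 mm of it, floors 8 mm above the table. Three hold a blank, one is empty
- empty_pocket: the empty pocket: origin at the centre of its floor, 8 mm above the table (faint black foam dot there, as in every pocket)
- case_1: blank already lying in a tray pocket (same size and origin as the others)
- case_2: blank already lying in a tray pocket
- case_3: blank already lying in a tray pocket
- tin: bystander: round blue tin, 67 mm diameter, 31 mm high, origin at the centre of its underside
- tweezers: bystander: steel tweezers lying flat, 125 mm long in their x, 7 mm high, origin underneath the middle
- loupe: bystander: black watchmaker's loupe, 36 mm diameter, 30 mm high, standing, origin at the centre of its underside

How it is judged:
On the way, in this order (a step that is already met when the one before it is completed fails the run):
1. the slide is pulled out to its stop (over 96 mm of its 100 mm) (value of joint slide above 0.096 m), for 0.2 s.
2. the slide is fully home again (within 3 mm), the lowest blank out of the magazine on the catch shelf (value of joint slide below 0.003 m and height (world z) of blank_a below 0.012 m and horizontal distance between blank_a and stack_axis above 0.035 m and horizontal distance between blank_a and catch below 0.035 m), for 0.2 s.
At the end, for the whole second after the job is handed in: the drawn blank lies flat and still in the empty pocket (6 mm of its centre, 3 mm of its floor), the slide is home within 3 mm, the other two blanks are in the magazine one place lower, within 8 mm of its axis, and the trayed blanks are within 8 mm of where they lay (horizontal distance between blank_a and empty_pocket below 0.006 m and z of blank_a in the frame of empty_pocket below 0.003 m and angle between blank_a's own z axis and vertical below 0.12 rad and linear speed of blank_a below 0.02 m/s and value of joint slide below 0.003 m and horizontal distance between each of blank_b, blank_c and stack_axis below 0.008 m and height (world z) of blank_b below 0.025 m and height (world z) of blank_c below 0.037 m and distance of each of case_1, case_2, case_3 from where it was at the start of the episode below 0.008 m); the robot touches nothing.
It fails at once if the slide is let snap back (faster than 0.4 m/s) (velocity of joint slide below -0.4 m/s).
It fails at once if the blank is dropped over the tray: not held while its underside is more than 20 mm above the table there (12 mm above the pocket's floor) (horizontal distance between blank_a and tray below 0.1 m and height (world z) of blank_a above 0.02 m and contact force between blank_a and the fingers below 0.05 N).
It fails at once if a bystander (tin, tweezers, loupe) is moved by more than 30 mm (distance of any of tin, tweezers, loupe from where it was at the start of the episode above 0.03 m).
It also fails if it takes over 56 s, if anything falls off the work surface, if the arm or the gripper's body presses on something with over 40 N, if the wrist force passes 120 N, or if a joint passes its speed limit or range.

## Robot

A 7-joint arm with a two-finger parallel gripper is mounted at the origin on the work surface. World frame = base frame: x ahead of the robot, y to its left, z up, the work surface at z = 0. Lengths are in m, angles in rad, forces in N, time in s.
With the tool pointing down it reaches from about 0.425 to 0.95 m from the base axis. Payload 4.7 kg.
Tool frame: the origin (TCP) lies at the very end of the fingers, on their centre line; the grasp point (between the pads) lies manip.grasp_offset behind it (manip.grasp_offset is the distance from the TCP to the grasp point, in m); z points along the fingers, y is the line along which they close (so a half turn about z gives the same grasp; the last joint's range is limited). The gripper opens to 87 mm and grips with 3 to 60 N. Pads are 19 mm wide; open, the fingers measure 117 mm over their backs; the gripper's body (75 mm by 190 mm) begins 51 mm behind the grasp point.
Start: joints at [-1.25, 0.469, -0.049, 1.532, 0.024, 1.141, -0.082], TCP at [0.231, 0.634, 0.189] pointing down, gripper open.
Joint ranges: [-2.59, 2.59], [-0.33, 1.99], [-1.39, 1.29], [0.1, 2.45], [-1.04, 4.18], [0.21, 1.99], [-2.66, 2.66]. Speed limits (rad/s): [2.57, 2.57, 3.14, 3.14, 3.14, 3.14, 3.14].

## Interface

Orientations are given as a unit quaternion [x, y, z, w].
In Python, from station import manip gives the robot as it stands.
- The arm moves only by the tool jog_arm, never from a script. Its argument "increments" is a list of rows, each an object with "linear": the shift along the tool's x, y, z in units of 1 m (1.0 is 1 m), a list of three; "turn": the turn, a rotation vector about the tool's x, y, z in units of 60 degrees (1.0 is 60 degrees), a list of three; "jaw": the opening, from -1 (shut) to 1 (fully open). A call has 1 to 10 rows; each row is the pose to reach, as a shift and turn from the pose commanded when the call began, along the tool's axes at that moment; what a row does not reach only later rows make up. A row lasts 1/8 s, in which the tool goes at most 62.5 mm and 10.7 degrees, less where a joint would pass 70% of its speed; a pose out of reach is approached as far as the arm can. A call with a number of a shift or a turn outside -1 to 1 is refused whole. A call with a gripper value outside its range is refused whole. The fingers move at their own pace and stop on an object; the grip force is fixed at half the most. Time passes only in rows, so rows that repeat a pose let the fingers close. It gives the time, the measured TCP pose, the force, the opening and the grip force at its end, in the units of the state.
- manip.state(): the state, without advancing time (a new reading comes with each control period).
- manip.capture(name): name is "side" or "top"; returns a dict with "img" (480x640x3 uint8, red, green, blue), "K" (3x3 intrinsics, pixels), "dist" ([k1, k2, p1, p2, k3] as OpenCV has them; the pictures are not rectified), "position" and "rotation" of the camera in the world. Camera axes: x right, y up, looking along -z (the intrinsics and any distortion apply to the point x, -y, -z); pixel columns grow to the right and rows downward; lengths in m; the calibration is good to about 2 mm. A picture is of the moment at which its call begins. There is no depth.
- manip.sign_off(): hands the job in; it is judged then, once.
The state is a dict: "time_s": time; "joint_positions": joint angles; "dq": joint speeds; "joint_efforts": joint torques, N m; "tool_pos": TCP position; "tool_rot": TCP orientation; "wrist_force": force on the tool from outside, world axes, zero at the start; "ft_torque": the same for the moment, N m; "gripper_width": finger opening in m; "gripper_force": force on a finger pad.
Only numpy, scipy, OpenCV 4.12 (cv2) and the standard library are available. Lean on these libraries where they do the work, as an engineer would, in place of code of your own. Each camera call takes 0.05 s, during which the arm holds its last target. There are 200 camera calls.

## Working session

There is one attempt and no reset: what is moved stays moved. The work goes in short steps, Python scripts to look and compute and a tool call to move; the robot and the scene stay as the last step left them, time stands still between calls to the robot, and variables do not carry over. Pictures are saved under pics/ and viewed, at most 10 in all, crops included, and the job is handed in when it is done.

Besides the shell and the picture viewer there is one more tool, called after "Emit:" as a command line: name --argument value ..., lists and objects as JSON in quotes. jog_arm: Moves the arm, as the interface text tells. Its arguments: {"type":"object","properties":{"increments":{"type":"array","items":{"type":"object","properties":{"linear":{"type":"array","items":{"type":"number"}},"turn":{"type":"array","items":{"type":"number"}},"jaw":{"type":"number"}}}}},"required":["increments"]}

```bash
mkdir -p pics
cat > h.py <<'E'
import numpy as np, cv2
from station import manip
def cap(n,f=None):
    c=manip.capture(n)
    if f: cv2.imwrite(f,c["img"][:,:,::-1])
    return c
def R(c):
    r=np.array(c["rotation"],float)
    if r.shape==(4,):
        from scipy.spatial.transform import Rotation
        r=Rotation.from_quat(r).as_matrix()
    return r
def ray(c,uv):
    p=cv2.undistortPoints(np.array(uv,float).reshape(-1,1,2),np.array(c["K"],float),np.array(c["dist"],float))[:,0]
    d=np.c_[p[:,0],-p[:,1],-np.ones(len(p))]
    return np.array(c["position"]),d@R(c).T
def onz(c,uv,z):
    o,d=ray(c,uv); return o+d*((z-o[2])/d[:,2])[:,None]
def proj(c,P):
    q=(np.array(P,float).reshape(-1,3)-c["position"])@R(c); q=q*[1,-1,-1]
    return cv2.projectPoints(q,np.zeros(3),np.zeros(3),np.array(c["K"],float),np.array(c["dist"],float))[0][:,0]
E
python3 - <<'E'
from h import *
for n in("top","side"):
    c=cap(n,f"pics/{n}0.png"); print(n,c["position"],c["rotation"],c["K"],c["dist"])
s=manip.state(); print(s, manip.grasp_offset)
E
```

```text
top [0.31891222 0.00929066 1.19033767] [-0.07060047  0.06071463  0.70830419 -0.69973886] [[467.96184293   0.         321.40659514]
 [  0.         467.96184293 247.51633076]
 [  0.           0.           1.        ]] [-0.04482572  0.          0.          0.          0.        ]
side [ 0.32583496 -0.7252826   0.77136872] [ 0.40635521 -0.05976682 -0.12260871  0.90347688] [[530.61953573   0.         321.71992706]
 [  0.         530.61953573 241.71880139]
 [  0.           0.           1.        ]] [-0.03910624  0.          0.          0.          0.        ]
{'time_s': 0.1, 'joint_positions': array([-1.2499027 ,  0.469365  , -0.04858747,  1.53356978,  0.02409506,
        1.14100869, -0.08229849]), 'dq': array([-0.00069297, -0.00305825, -0.00086377, -0.00119584,  0.00018295,
        0.00076218,  0.0009105 ]), 'joint_efforts': array([ 1.08005013e-03, -5.09168959e+01, -8.09089048e-02, -2.36828774e+01,
       -6.14403561e-02,  3.44347651e-02,  4.72991007e-05]), 'tool_pos': array([0.2311118 , 0.6335627 , 0.18770355]), 'tool_rot': array([ 1.73995781e-01,  9.84746002e-01, -8.74043675e-04, -1.23640634e-04]), 'wrist_force': array([-0.43865779,  0.22320556, -0.29612547]), 'ft_torque': array([-0.03187602, -0.00539705,  0.04690999]), 'gripper_force': 0.0, 'gripper_width': 0.08699815053248826} 0.0187
```

View pics/top0.png

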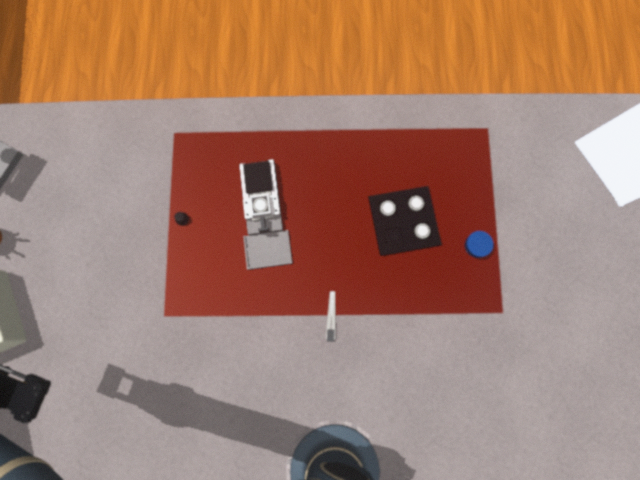

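View pics/side0.png

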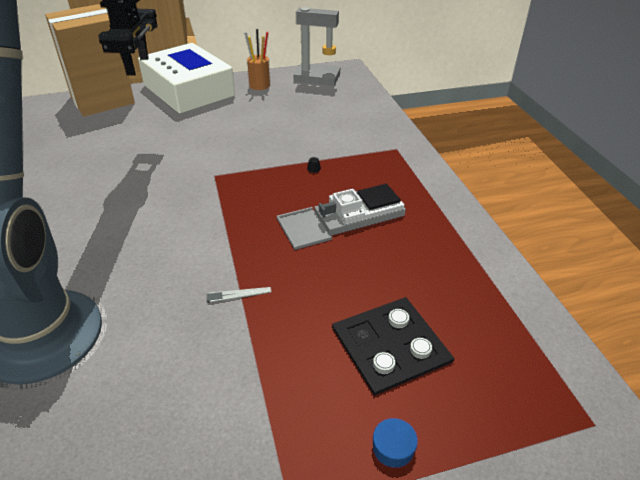

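The top view shows the magazine at about (262,215), with its shelf toward the robot at (267,250), and the handle at (265,226). The tray is at (405,221) with its empty pocket at about (393,238). The tin is at (480,244), the loupe at (181,218) and the tweezers at (331,316). The side view agrees, with the empty pocket at (363,335) and the handle at (325,212).

Run:
```python
from h import *
t=cv2.imread("pics/top0.png"); s=cv2.imread("pics/side0.png")
a=cv2.resize(t[150:275,225:305],None,fx=4.8,fy=4.8,interpolation=cv2.INTER_CUBIC)   # 384x600
b=cv2.resize(s[175:255,270:410],(410,234),interpolation=cv2.INTER_CUBIC)
d=cv2.resize(s[290:400,325:460],(410,334),interpolation=cv2.INTER_CUBIC)
im=np.zeros((600,800,3),np.uint8); im[:,:384]=a; im[:234,388:798]=b; im[240:574,388:798]=d
cv2.imwrite("pics/crop.png",im)
for n,im in(("top",t),("side",s)):
    c=cap(n); hsv=cv2.cvtColor(im,cv2.COLOR_BGR2HSV)
    red=((hsv[...,0]<12)|(hsv[...,0]>170))&(hsv[...,1]>120)
    w=((im.min(2)>120)&(hsv[...,1]<60)).astype(np.uint8)
    k=((im.max(2)<70)&~red).astype(np.uint8)
    for nm,m in(("white",w),("dark",k)):
        for ct in cv2.findContours(m,cv2.RETR_EXTERNAL,cv2.CHAIN_APPROX_NONE)[0]:
            A=cv2.contourArea(ct)
            x,y,ww,hh=cv2.boundingRect(ct)
            if 60<A<12000 and (n=="top" and 165<x<500 and 125<y<315 or n=="side" and 215<x<600 and 150<y<480):
                mo=cv2.moments(ct); ce=[mo["m10"]/A,mo["m01"]/A]
                box=cv2.boxPoints(cv2.minAreaRect(ct))
                print(n,nm,A,(x,y,ww,hh),np.round(ce,1),"z20",onz(c,ce,.02)[0,:2].round(4),"box12",onz(c,box,.012)[:,:2].round(4).tolist())
```

```text
top dark 95.0 (176, 213, 12, 12) [181.3 218.4] z20 [0.6213 0.3878] box12 [[0.638, 0.4051], [0.6376, 0.3759], [0.6079, 0.3746], [0.6084, 0.4037]]
top dark 3458.5 (369, 187, 72, 68) [404.2 220.5] z20 [ 0.6069 -0.1889] box12 [[0.6749, -0.1005], [0.7054, -0.2586], [0.5455, -0.2806], [0.5165, -0.1261]]
top dark 638.5 (245, 162, 27, 31) [257.7 177. ] z20 [0.7301 0.1901] box12 [[0.7686, 0.2293], [0.7759, 0.164], [0.6977, 0.1538], [0.6904, 0.2183]]
side white 292.0 (373, 352, 22, 19) [383.8 360.8] z20 [ 0.5807 -0.233 ] box12 [[0.5718, -0.2051], [0.6074, -0.2149], [0.5936, -0.2501], [0.5591, -0.2405]]
side white 267.5 (411, 338, 21, 17) [421. 346.] z20 [ 0.6549 -0.2209] box12 [[0.6482, -0.1942], [0.6831, -0.2038], [0.6684, -0.2363], [0.6345, -0.2269]]
side white 233.5 (389, 309, 20, 16) [398.6 316.4] z20 [ 0.6422 -0.147 ] box12 [[0.6349, -0.119], [0.6697, -0.1286], [0.6555, -0.1626], [0.6217, -0.1533]]
side white 85.0 (325, 219, 19, 11) [332.9 224. ] z20 [0.6014 0.1415] box12 [[0.5892, 0.1633], [0.6287, 0.1689], [0.6249, 0.1399], [0.5861, 0.1347]]
side white 1048.0 (277, 208, 54, 39) [302.3 227.9] z20 [0.5324 0.146 ] box12 [[0.4886, 0.2138], [0.5989, 0.232], [0.5861, 0.1101], [0.484, 0.0964]]
side white 1064.5 (329, 189, 76, 36) [357.8 206.8] z20 [0.6748 0.1862] box12 [[0.6253, 0.261], [0.8113, 0.2906], [0.7814, 0.1603], [0.61, 0.1384]]
side dark 6588.0 (332, 297, 122, 98) [391.3 344.8] z20 [ 0.6056 -0.2045] box12 [[0.5183, -0.1257], [0.7207, -0.0773], [0.7021, -0.2605], [0.5249, -0.2912]]
side dark 96.0 (319, 205, 17, 12) [327.4 209.9] z20 [0.6036 0.1934] box12 [[0.5927, 0.2261], [0.6289, 0.2164], [0.6171, 0.1769], [0.5818, 0.1864]]
side dark 643.0 (357, 184, 43, 26) [378.2 196.2] z20 [0.7345 0.2125] box12 [[0.6963, 0.2576], [0.8009, 0.2713], [0.7812, 0.1885], [0.682, 0.1774]]
side dark 124.5 (308, 158, 12, 14) [313.4 164.9] z20 [0.6209 0.3818] box12 [[0.6187, 0.4289], [0.6467, 0.4214], [0.6305, 0.3627], [0.6034, 0.3699]]
```

View pics/crop.png

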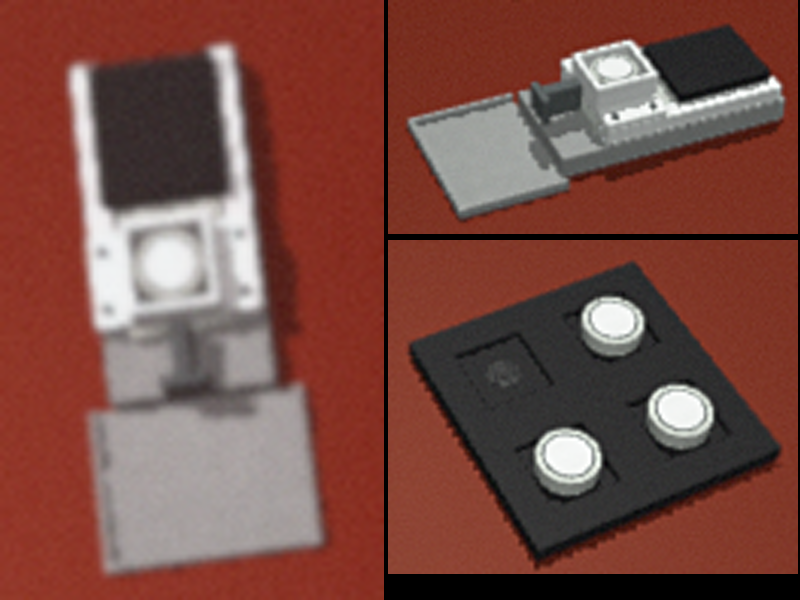

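The crop shows the handle neck running down from the tower, with the cross-piece at crop (187,378). The shelf corners, the tower, the top blank at crop (168,264), the tray corners and the empty pocket's dot at crop (505,374) are all readable.

Run:
```python
from h import *
T=cap("top");S=cap("side")
tp=lambda p:np.array(p,float)/4.8+[225,150]
sp=lambda p:(np.array(p,float)-[388,0])/2.929+[270,175]
st=lambda p:(np.array(p,float)-[388,240])/3.037+[325,290]
print("shelf T NL NR FL FR",onz(T,tp([(106,573),(323,541),(89,412),(302,386)]),.009)[:,:2].round(4).tolist())
print("shelf S NL NR FR FL",onz(S,sp([(409,120),(462,216),(568,187),(513,97)]),.009)[:,:2].round(4).tolist())
print("blank T",onz(T,tp([(168,264)]),.056)[0].round(4),"S",onz(S,sp([(615,68)]),.056)[0].round(4))
print("tower T",onz(T,tp([(122,215),(213,208),(218,310),(130,322)]),.06)[:,:2].mean(0).round(4))
print("cover corners T",onz(T,tp([(70,66),(232,46)]),.03)[:,:2].round(4).tolist())
print("cross T",onz(T,tp([(187,378)]),.0525)[0].round(4),"neck",onz(T,tp([(183,335)]),.0525)[0].round(4))
q=onz(S,st([(412,345),(633,264),(779,449),(538,545)]),.012)[:,:2];print("tray S",q.round(4).tolist(),q.mean(0).round(4))
print("dot S",onz(S,st([(505,374)]),.008)[0].round(4))
# trayed blanks: tops from both views
im=cv2.imread("pics/top0.png");g=im.min(2)
m=(g>120).astype(np.uint8);m2=np.zeros_like(m);m2[185:256,368:442]=1
for ct in cv2.findContours(m*m2,cv2.RETR_EXTERNAL,cv2.CHAIN_APPROX_NONE)[0]:
    if cv2.contourArea(ct)>30: (x,y),r=cv2.minEnclosingCircle(ct);print("T blank",x,y,r,onz(T,[(x,y)],.02)[0,:2].round(4))
print("S blanks",onz(S,st([(612,323),(680,412),(568,457)]),.02)[:,:2].round(4).tolist())
```

```text
shelf T NL NR FL FR [[0.487, 0.2153], [0.5028, 0.0995], [0.5748, 0.2261], [0.5875, 0.1109]]
shelf S NL NR FR FL [[0.4902, 0.2151], [0.5041, 0.0956], [0.5878, 0.1062], [0.5763, 0.2222]]
blank T [0.6435 0.1775 0.056 ] S [0.6457 0.1784 0.056 ]
tower T [0.6426 0.1755]
cover corners T [[0.7641, 0.2369], [0.774, 0.1481]]
cross T [0.5828 0.1672 0.0525] neck [0.6059 0.1696 0.0525]
tray S [[0.5216, -0.1272], [0.6763, -0.1009], [0.7024, -0.2564], [0.5477, -0.2789]] [ 0.612  -0.1909]
dot S [ 0.5699 -0.1601  0.008 ]
T blank 421.85955810546875 230.38763427734375 7.320321083068848 [ 0.5803 -0.2331]
T blank 387.3333435058594 207.5 7.236189842224121 [ 0.6421 -0.147 ]
T blank 415.8846130371094 202.88461303710938 7.202374458312988 [ 0.6535 -0.2214]
S blanks [[0.6417, -0.1492], [0.6546, -0.2222], [0.5811, -0.2344]]
```

```bash
cat >> h.py <<'E'
from scipy.spatial.transform import Rotation as Ro
def plan(pos,yaw):
    "shift (tool axes, m) and turn (units of 60 deg) from the present pose to pos with tool y at yaw deg from world y"
    s=manip.state(); r=Ro.from_quat(s["tool_rot"]); a=np.radians(yaw)
    g=Ro.from_matrix(np.array([[-np.cos(a),-np.sin(a),0],[-np.sin(a),np.cos(a),0],[0,0,-1]]).T)
    print("lin",r.inv().apply(np.array(pos)-s["tool_pos"]).round(4),"turn",(np.degrees((r.inv()*g).as_rotvec())/60).round(4),"t",s["time_s"],"tcp",s["tool_pos"].round(4),"f",s["wrist_force"].round(2),"w",round(s["gripper_width"],4),round(s["gripper_force"],2))
E
python3 -c "
from h import *
plan([.603,.1715,.12],7.8)"
```

```text
lin [-0.5077 -0.307   0.0685] turn [-5.00e-04 -1.00e-04 -4.64e-01] t 0.3 tcp [0.2312 0.634  0.1883] f [-0.39 -0.32 -0.21] w 0.087 0.0
```

Emit:
jog_arm --increments '[{"linear": [-0.04, -0.024, 0], "turn": [0, 0, -0.04], "jaw": 0.15}, {"linear": [-0.09, -0.054, 0], "turn": [0, 0, -0.09], "jaw": 0.15}, {"linear": [-0.14, -0.085, 0.01], "turn": [0, 0, -0.14], "jaw": 0.15}, {"linear": [-0.19, -0.115, 0.02], "turn": [0, 0, -0.19], "jaw": 0.15}, {"linear": [-0.24, -0.145, 0.03], "turn": [0, 0, -0.24], "jaw": 0.15}, {"linear": [-0.29, -0.175, 0.04], "turn": [0, 0, -0.29], "jaw": 0.15}, {"linear": [-0.34, -0.206, 0.05], "turn": [0, 0, -0.34], "jaw": 0.15}, {"linear": [-0.39, -0.236, 0.06], "turn": [0, 0, -0.39], "jaw": 0.15}, {"linear": [-0.44, -0.266, 0.065], "turn": [0, 0, -0.43], "jaw": 0.15}, {"linear": [-0.48, -0.29, 0.0685], "turn": [0, 0, -0.464], "jaw": 0.15}]'

```text
time_s: 1.55
tool_pos: [0.5842, 0.1946, 0.1199]
tool_rot: [-0.068, 0.998, -0.0, 0.0]
wrist_force: [0.0, 0.9, 1.0]
gripper_width: 0.0501
gripper_force: 0.0
```

```bash
python3 -c "
from h import *
plan([.603,.1715,.12],7.8)
t=cap('top','pics/t1.png')['img'];s=cap('side','pics/s1.png')['img']"
```

```text
lin [-0.0155 -0.0255 -0.0001] turn [-0.0005  0.0002 -0.0007] t 1.55 tcp [0.5842 0.1946 0.1199] f [0.01 0.92 1.03] w 0.0501 0.0
```

Emit:
jog_arm --increments '[{"linear": [-0.0155, -0.0255, 0.01], "jaw": 0.15}, {"linear": [-0.0155, -0.0255, 0.03], "jaw": 0.15}, {"linear": [-0.0155, -0.0255, 0.05], "jaw": 0.15}, {"linear": [-0.0155, -0.0255, 0.05], "jaw": 0.15}]'

```text
validation failed for argument at $.in...
```

Run:
```python
from h import *
plan([.603,.1715,.026],7.8)
a=cap('top')['img'][:,:,::-1];b=cap('side')['img'][:,:,::-1]
im=np.hstack([cv2.resize(a[170:290,210:310],(400,480),interpolation=2),cv2.resize(b[160:260,270:353],(398,480),interpolation=2)])
cv2.imwrite("pics/c2.png",im)
```

```text
lin [-0.014  -0.0199  0.0938] turn [-0.0038  0.0011 -0.0095] t 1.65 tcp [0.5865 0.1898 0.1197] f [0.19 0.18 0.08] w 0.05 0.0
```

View pics/c2.png

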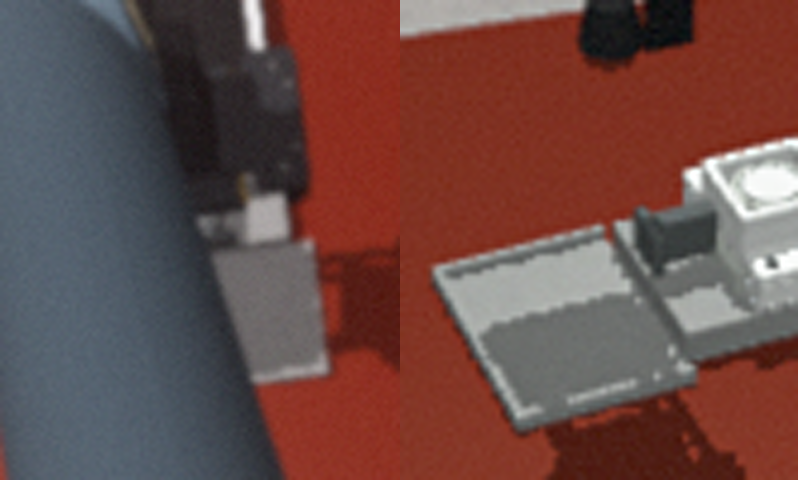

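The move was refused because it lacked "turn". In the side crop the handle is clear: the cross-piece top runs about (637,208) to (660,222), and the neck top about (660,210) to (713,207).

Run:
```python
from h import *
S=cap('side');f=lambda p:(np.array(p,float)-[400,0])/4.8+[270,160]
q=onz(S,f([(637,208),(660,222),(713,207),(662,212)]),.0525)
print(q.round(4).tolist())
o=np.array([.5851,.1699]);a=np.radians(7.8);M=np.array([[np.cos(a),np.sin(a)],[-np.sin(a),np.cos(a)]])
print(((q[:,:2]-o)@M.T).round(4).tolist())
plan([.603,.1715,.07],7.8)
```

```text
[[0.5809, 0.181, 0.0525], [0.5883, 0.168, 0.0525], [0.6152, 0.1726, 0.0525], [0.5913, 0.1751, 0.0525]]
[[-0.0026, 0.0116], [0.0029, -0.0023], [0.0302, -0.0014], [0.0068, 0.0043]]
lin [-0.0169 -0.0291  0.05  ] turn [ 0.0008 -0.0006  0.0002] t 1.8 tcp [0.5824 0.198  0.12  ] f [0.65 0.95 0.93] w 0.0497 0.0
```

Emit:
jog_arm --increments '[{"linear": [-0.0145, -0.021, 0.01], "turn": [0, 0, 0], "jaw": 0.15}, {"linear": [-0.0145, -0.021, 0.03], "turn": [0, 0, 0], "jaw": 0.15}, {"linear": [-0.0145, -0.021, 0.05], "turn": [0, 0, 0], "jaw": 0.15}, {"linear": [-0.0145, -0.021, 0.05], "turn": [0, 0, 0], "jaw": 0.15}]'

```text
time_s: 2.3
tool_pos: [0.5978, 0.1802, 0.0688]
tool_rot: [-0.07, 0.998, 0.0, -0.002]
wrist_force: [-0.0, -0.4, 0.4]
gripper_width: 0.05
gripper_force: 0.0
```

Run:
```python
from h import *
plan([.603,.1715,.026],7.8)
b=cap('side')['img'][:,:,::-1]
cv2.imwrite("pics/c3.png",cv2.resize(b[140:250,270:410],None,fx=5,fy=5,interpolation=2))
```

```text
lin [-0.0041 -0.0093  0.0428] turn [ 0.0003 -0.0035  0.0029] t 2.3 tcp [0.5978 0.1802 0.0688] f [-0.05 -0.38  0.37] w 0.05 0.0
```

View pics/c3.png

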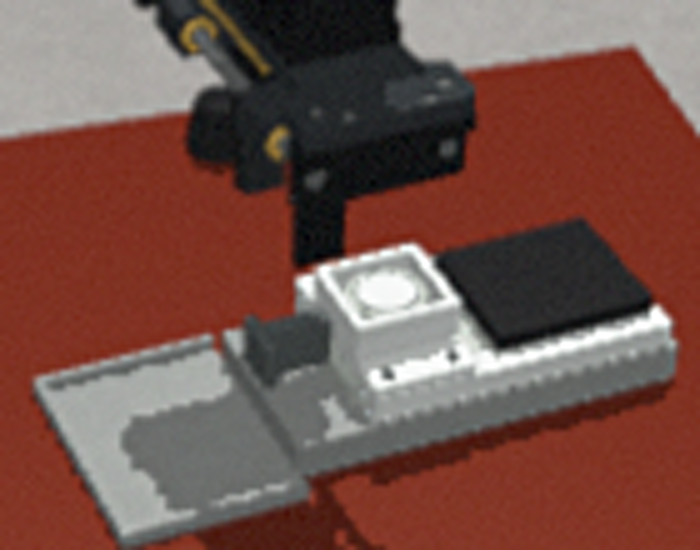

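The near finger hangs over the neck region, with its tip at crop (320,263). The handle is at crop (245–328, 315–380), so I'll correct sideways, settle, then descend.

Emit:
jog_arm --increments '[{"linear": [-0.0024, -0.0072, 0], "turn": [0, 0, 0], "jaw": 0.15}, {"linear": [-0.0024, -0.0072, 0], "turn": [0, 0, 0], "jaw": 0.15}, {"linear": [-0.0024, -0.0072, 0.008], "turn": [0, 0, 0], "jaw": 0.15}, {"linear": [-0.0024, -0.0072, 0.016], "turn": [0, 0, 0], "jaw": 0.15}, {"linear": [-0.0024, -0.0072, 0.026], "turn": [0, 0, 0], "jaw": 0.15}, {"linear": [-0.0024, -0.0072, 0.036], "turn": [0, 0, 0], "jaw": 0.15}, {"linear": [-0.0024, -0.0072, 0.044], "turn": [0, 0, 0], "jaw": 0.15}, {"linear": [-0.0024, -0.0072, 0.044], "turn": [0, 0, 0], "jaw": 0.15}, {"linear": [-0.0024, -0.0072, 0.044], "turn": [0, 0, 0], "jaw": 0.15}]'

```text
time_s: 3.48
tool_pos: [0.6037, 0.1717, 0.0263]
tool_rot: [-0.068, 0.998, 0.0, 0.0]
wrist_force: [-0.1, 0.9, 0.0]
gripper_width: 0.0498
gripper_force: 0.0
```

Run:
```python
from h import *
plan([.603,.1715,.026],7.8)
b=cap('side')['img'][:,:,::-1]
cv2.imwrite("pics/c4.png",cv2.resize(b[165:250,270:370],None,fx=6,fy=6,interpolation=2))
plan([.603,.1715,.026],7.8)
```

```text
lin [ 0.0007 -0.0001  0.0003] turn [ 0.0002  0.0005 -0.    ] t 3.475 tcp [0.6037 0.1717 0.0263] f [-0.12  0.85  0.  ] w 0.0498 0.0
lin [ 0.0008 -0.0001  0.0005] turn [ 0.0002  0.0007 -0.    ] t 3.525 tcp [0.6037 0.1717 0.0265] f [ 0.54 -1.23 -0.11] w 0.0503 0.0
```

View pics/c4.png

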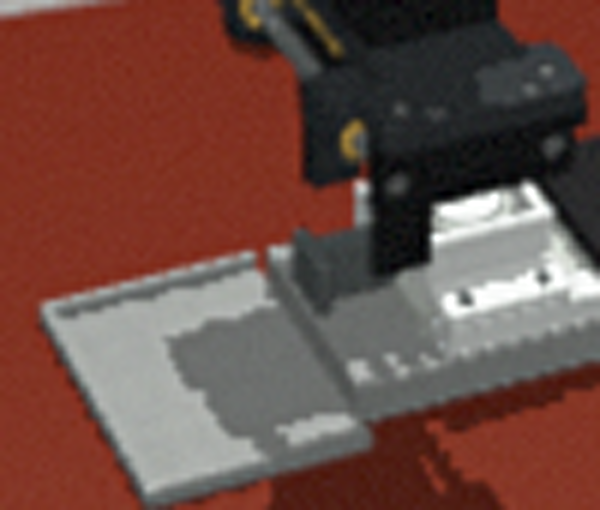

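The near finger's tip, at crop (400,272), stands beside the neck behind the cross-piece at (315,270) and clear of the tower. I'll close.

Emit:
jog_arm --increments '[{"linear": [0, 0, 0], "turn": [0, 0, 0], "jaw": -0.4}, {"linear": [0, 0, 0], "turn": [0, 0, 0], "jaw": -0.65}, {"linear": [0, 0, 0], "turn": [0, 0, 0], "jaw": -1}, {"linear": [0, 0, 0], "turn": [0, 0, 0], "jaw": -1}, {"linear": [0, 0, 0], "turn": [0, 0, 0], "jaw": -1}, {"linear": [0, 0, 0], "turn": [0, 0, 0], "jaw": -1}]'

```text
time_s: 4.28
tool_pos: [0.6034, 0.1716, 0.0261]
tool_rot: [-0.068, 0.998, 0.0, -0.0]
wrist_force: [-0.0, -0.1, -1.0]
gripper_width: 0.0024
gripper_force: 0.0
```

```bash
python3 -c "
from h import *
plan([.603,.1715,.026],7.8)"
```

```text
lin [ 0.0004 -0.0001  0.0001] turn [ 0.0001 -0.     -0.    ] t 4.275 tcp [0.6034 0.1716 0.0261] f [-0.02 -0.05 -0.96] w 0.0024 0.0
```

Run:
```python
from h import *
b=cap('side')['img'][:,:,::-1];a=cap('top')['img'][:,:,::-1]
cv2.imwrite("pics/c5.png",np.hstack([cv2.resize(b[165:250,280:360],None,fx=6,fy=6,interpolation=2),cv2.resize(a[190:275,240:290],None,fx=6,fy=6,interpolation=2)]))
```

```text
(no output)
```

View pics/c5.png

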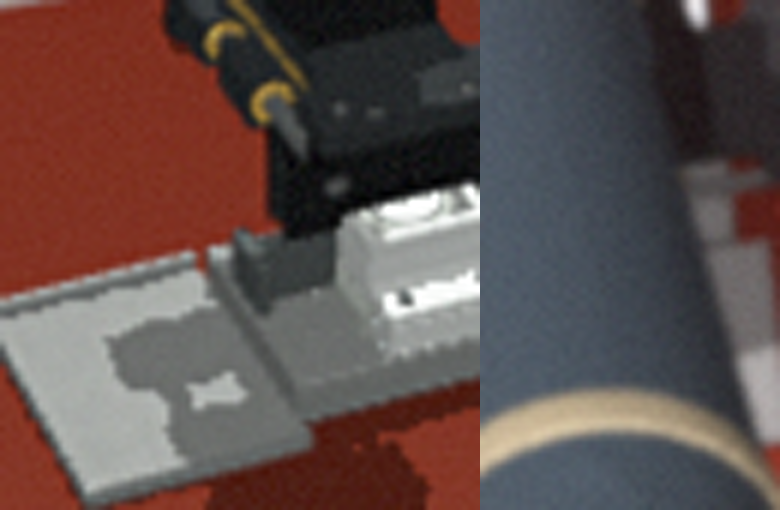

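Run:
```python
from h import *
S=cap('side')
u=np.array([400,272])/6+[270,165]
print(u,onz(S,[u],.0265)[0],onz(S,[u],.05)[0])
uy=np.array([-.1357,.9907,0]);tc=np.array([.6037,.1717,.0263])
print(proj(S,[tc,tc-uy*.025,tc-uy*.040,tc+uy*.025]).round(1))
print("neck expected",proj(S,[[.601,.172,.0525],[.601,.172,.0285]]).round(1))
print("c5 neck top pixels", (np.array([[245,232],[335,232],[262,310],[335,288]])/6+[280,165]).round(1))
s=manip.state();print(Ro.from_quat(s["tool_rot"]).as_matrix().round(3),s["tool_pos"])
```

```text
[336.66666667 210.33333333] [0.62109806 0.17839677 0.0265    ] [0.61178275 0.14988642 0.05      ]
[[330.1 213.4]
 [334.7 219.9]
 [337.6 223.8]
 [325.7 207.1]]
neck expected [[329.2 204.3]
 [329.  212.8]]
c5 neck top pixels [[320.8 203.7]
 [335.8 203.7]
 [323.7 216.7]
 [335.8 213. ]]
[[-0.991 -0.136 -0.   ]
 [-0.136  0.991  0.   ]
 [ 0.     0.    -1.   ]] [0.60341051 0.17157706 0.02611231]
```

Run:
```python
from h import *
S=cap('side')
uy=np.array([-.1357,.9907,0])
for tc,o in (([.5865,.1898,.1197],"313.7,172.5 / 325.8,169.4"),([.5978,.1802,.0688],"334,192.6")):
    tc=np.array(tc)
    for dz in (0,.025): print(o,"dz",dz,proj(S,[tc+uy*.032+[0,0,dz],tc+[0,0,dz],tc-uy*.032+[0,0,dz]]).round(1).tolist())
im=cv2.imread("pics/s1.png");cv2.imwrite("pics/s1c.png",cv2.resize(im[100:240,260:400],None,fx=4.2,fy=4.2,interpolation=2))
s=manip.state();print(s["time_s"],s["joint_positions"])
```

```text
313.7,172.5 / 325.8,169.4 dz 0 [[315.2, 168.1], [321.0, 175.7], [327.0, 183.7]]
313.7,172.5 / 325.8,169.4 dz 0.025 [[315.2, 158.4], [321.0, 166.0], [327.1, 173.8]]
334,192.6 dz 0 [[321.1, 188.6], [326.9, 196.5], [332.8, 204.6]]
334,192.6 dz 0.025 [[321.2, 179.5], [327.0, 187.2], [333.1, 195.3]]
4.475 [-0.3550661   0.56492324  0.01487266  1.79451513 -0.01140663  0.78223513
  1.37250705]
```

View pics/s1c.png

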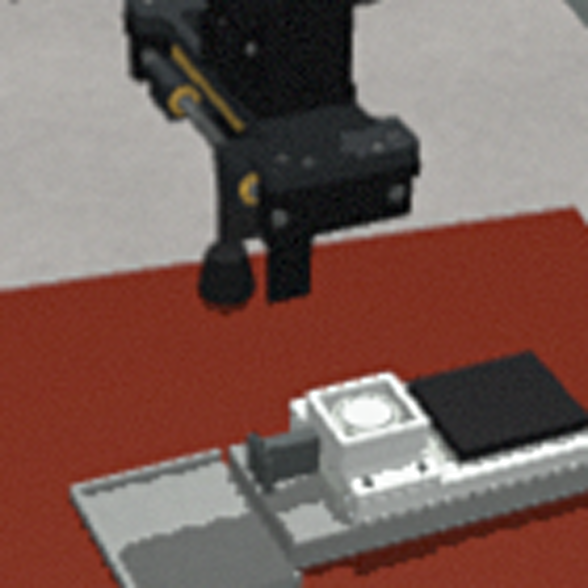

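The near fingertip sits at crop (290,300) and the far one at about (230,245), both some 10 px higher than the reported TCP predicts. So the real fingertips are about 25–30 mm above the reported TCP, and the jaws closed just above the neck. I'll probe gently downward with the jaws shut to measure the offset.

Emit:
jog_arm --increments '[{"linear": [0, 0, 0.0015], "turn": [0, 0, 0], "jaw": -1}, {"linear": [0, 0, 0.003], "turn": [0, 0, 0], "jaw": -1}, {"linear": [0, 0, 0.003], "turn": [0, 0, 0], "jaw": -1}]'

```text
time_s: 4.85
tool_pos: [0.6032, 0.1715, 0.0229]
tool_rot: [-0.068, 0.998, -0.0, -0.0]
wrist_force: [-0.0, -0.4, 0.2]
gripper_width: 0.0003
gripper_force: 0.0
```

Emit:
jog_arm --increments '[{"linear": [0, 0, 0.0015], "turn": [0, 0, 0], "jaw": -1}, {"linear": [0, 0, 0.003], "turn": [0, 0, 0], "jaw": -1}, {"linear": [0, 0, 0.003], "turn": [0, 0, 0], "jaw": -1}]'

```text
time_s: 5.22
tool_pos: [0.6033, 0.1716, 0.0199]
tool_rot: [-0.068, 0.998, 0.0, -0.0]
wrist_force: [0.2, 0.7, -0.6]
gripper_width: 0.0004
gripper_force: 0.0
```

Emit:
jog_arm --increments '[{"linear": [0, 0, 0.0015], "turn": [0, 0, 0], "jaw": -1}, {"linear": [0, 0, 0.003], "turn": [0, 0, 0], "jaw": -1}, {"linear": [0, 0, 0.003], "turn": [0, 0, 0], "jaw": -1}]'

```text
time_s: 5.6
tool_pos: [0.6036, 0.1717, 0.019]
tool_rot: [-0.068, 0.998, 0.0, 0.0]
wrist_force: [-3.5, -1.0, 11.0]
gripper_width: 0.0007
gripper_force: 5.4
```

Run:
```python
from h import *
c=cap('side','pics/s2.png'); s=manip.state(); print(s["tool_pos"],s["wrist_force"],s["gripper_force"])
g=c["img"].astype(int)
# column brightness through the closed fingers / neck
for x in (324,326,328,330,332,334): print(x,[int(v) for v in g[190:222,x].sum(1)//3])
g0=cv2.imread("pics/side0.png").astype(int)
for x in (326,330): print("0",x,[int(v) for v in g0[190:222,x].sum(1)//3])
```

```text
[0.60365375 0.17163186 0.01894656] [-3.20521038 -0.553456   11.57734862] 5.369598814286292
324 [45, 44, 43, 56, 50, 54, 51, 55, 50, 54, 50, 49, 53, 55, 78, 85, 70, 59, 62, 71, 65, 63, 63, 63, 60, 63, 59, 79, 105, 109, 105, 103]
326 [28, 21, 24, 26, 22, 29, 25, 26, 22, 21, 18, 25, 27, 21, 38, 54, 62, 58, 60, 60, 59, 65, 57, 61, 75, 101, 104, 104, 112, 108, 108, 108]
328 [71, 63, 35, 17, 17, 16, 15, 15, 21, 13, 20, 16, 4, 17, 14, 15, 16, 38, 55, 64, 60, 58, 61, 61, 87, 103, 108, 107, 107, 105, 107, 104]
330 [77, 71, 64, 56, 38, 21, 14, 17, 14, 14, 12, 19, 22, 23, 15, 15, 24, 53, 64, 60, 58, 60, 60, 73, 102, 107, 108, 106, 106, 109, 107, 106]
332 [24, 29, 15, 13, 10, 10, 17, 21, 20, 14, 14, 18, 24, 18, 16, 20, 36, 56, 60, 63, 58, 55, 59, 90, 106, 107, 104, 106, 102, 106, 106, 111]
334 [42, 36, 34, 32, 25, 17, 12, 22, 39, 51, 36, 13, 22, 16, 16, 23, 54, 60, 56, 56, 58, 55, 75, 103, 109, 109, 105, 105, 106, 108, 108, 111]
0 326 [67, 65, 65, 64, 62, 63, 64, 66, 65, 67, 65, 64, 67, 86, 102, 101, 78, 60, 56, 53, 55, 54, 55, 56, 96, 148, 117, 98, 97, 101, 98, 103]
0 330 [68, 68, 60, 56, 78, 190, 243, 205, 151, 142, 129, 126, 108, 101, 102, 76, 56, 53, 55, 55, 56, 55, 56, 90, 114, 107, 100, 98, 100, 95, 102, 149]
```

Run:
```python
from h import *
S=cap('side')
ux=np.array([.9907,.1357,0]);uy=np.array([-.1357,.9907,0]);z=np.array([0,0,1.])
tc=np.array([.5978,.1802,.0688])
print("obs face: LT 329,168 LB 329.4,181 RT 364,159 RB 363,174")
for hy in (.0375,.075,.095):
  for dz in (0,.0335):
    print(hy,dz,proj(S,[tc+sx*.0375*ux-hy*uy+z*(dz+.0697) for sx in(-1,1)]).round(1).tolist())
for hx in (.095,):
  for dz in (0,.0335): print("x95",dz,proj(S,[tc+sx*hx*ux-.0375*uy+z*(dz+.0697) for sx in(-1,1)]).round(1).tolist())
```

```text
obs face: LT 329,168 LB 329.4,181 RT 364,159 RB 363,174
0.0375 0 [[318.1, 183.5], [350.9, 175.5]]
0.0375 0.0335 [[318.1, 169.8], [351.6, 161.9]]
0.075 0 [[325.4, 193.5], [358.9, 185.0]]
0.075 0.0335 [[325.6, 179.7], [359.8, 171.4]]
0.095 0 [[329.5, 199.0], [363.3, 190.4]]
0.095 0.0335 [[329.8, 185.1], [364.3, 176.6]]
x95 0 [[291.9, 189.9], [375.2, 169.5]]
x95 0.0335 [[291.5, 176.1], [376.4, 156.1]]
```

The probe met the neck top (true z 0.0525) at reported z 0.019, and the body edges show the same shift. So the true fingertip height is reported z + 0.0335. I'll raise, open, then descend to reported −0.0065 and close.

Emit:
jog_arm --increments '[{"linear": [0, 0, -0.006], "turn": [0, 0, 0], "jaw": -1}, {"linear": [0, 0, -0.015], "turn": [0, 0, 0], "jaw": -0.5}, {"linear": [0, 0, -0.015], "turn": [0, 0, 0], "jaw": 0.15}, {"linear": [0, 0, -0.015], "turn": [0, 0, 0], "jaw": 0.15}, {"linear": [0, 0, -0.015], "turn": [0, 0, 0], "jaw": 0.15}, {"linear": [0, 0, -0.008], "turn": [0, 0, 0], "jaw": 0.15}, {"linear": [0, 0, 0], "turn": [0, 0, 0], "jaw": 0.15}, {"linear": [0, 0, 0.008], "turn": [0, 0, 0], "jaw": 0.15}]'

```text
time_s: 6.7
tool_pos: [0.6031, 0.1715, 0.0082]
tool_rot: [-0.068, 0.998, -0.0, -0.0]
wrist_force: [-0.1, -0.3, -0.6]
gripper_width: 0.0493
gripper_force: 0.0
```

Emit:
jog_arm --increments '[{"linear": [0, 0, 0.006], "turn": [0, 0, 0], "jaw": 0.15}, {"linear": [0, 0, 0.012], "turn": [0, 0, 0], "jaw": 0.15}, {"linear": [0, 0, 0.0155], "turn": [0, 0, 0], "jaw": 0.15}, {"linear": [0, 0, 0.0155], "turn": [0, 0, 0], "jaw": -0.4}, {"linear": [0, 0, 0.0155], "turn": [0, 0, 0], "jaw": -0.7}, {"linear": [0, 0, 0.0155], "turn": [0, 0, 0], "jaw": -1}, {"linear": [0, 0, 0.0155], "turn": [0, 0, 0], "jaw": -1}, {"linear": [0, 0, 0.0155], "turn": [0, 0, 0], "jaw": -1}]'

```text
time_s: 7.7
tool_pos: [0.6032, 0.1743, -0.0062]
tool_rot: [-0.068, 0.998, 0.002, 0.0]
wrist_force: [-0.4, 4.0, -0.7]
gripper_width: 0.0096
gripper_force: 30.0
```

```bash
python3 -c "
from h import *
plan([.603,.1715,-.0065],7.8)"
```

```text
lin [ 0.0005 -0.0027  0.0003] turn [0.0031 0.0007 0.0005] t 7.7 tcp [ 0.6032  0.1743 -0.0062] f [-0.36  4.03 -0.71] w 0.0096 30.0
```

Emit:
jog_arm --increments '[{"linear": [0, 0.003, 0], "turn": [0, 0, 0], "jaw": -1}, {"linear": [0.006, 0.003, 0], "turn": [0, 0, 0], "jaw": -1}, {"linear": [0.016, 0.003, 0], "turn": [0, 0, 0], "jaw": -1}, {"linear": [0.026, 0.003, 0], "turn": [0, 0, 0], "jaw": -1}, {"linear": [0.036, 0.003, 0], "turn": [0, 0, 0], "jaw": -1}, {"linear": [0.046, 0.003, 0], "turn": [0, 0, 0], "jaw": -1}, {"linear": [0.056, 0.003, 0], "turn": [0, 0, 0], "jaw": -1}]'

```text
time_s: 8.57
tool_pos: [0.5496, 0.1673, -0.0062]
tool_rot: [-0.068, 0.998, 0.001, 0.003]
wrist_force: [7.6, 1.5, -6.7]
gripper_width: 0.0099
gripper_force: 30.0
```

```bash
python3 -c "
from h import *
plan([.603,.1743,-.0065],7.8)"
```

```text
lin [-0.0538 -0.0003  0.0006] turn [ 0.0009  0.0051 -0.0008] t 8.575 tcp [ 0.5496  0.1673 -0.0062] f [ 7.57  1.52 -6.7 ] w 0.0099 29.99
```

Emit:
jog_arm --increments '[{"linear": [0.01, 0, 0], "turn": [0, 0, 0], "jaw": -1}, {"linear": [0.02, 0, 0], "turn": [0, 0, 0], "jaw": -1}, {"linear": [0.03, 0, 0], "turn": [0, 0, 0], "jaw": -1}, {"linear": [0.038, 0, 0], "turn": [0, 0, 0], "jaw": -1}, {"linear": [0.044, 0, 0], "turn": [0, 0, 0], "jaw": -1}, {"linear": [0.048, 0, 0], "turn": [0, 0, 0], "jaw": -1}, {"linear": [0.048, 0, 0], "turn": [0, 0, 0], "jaw": -1}]'

```text
time_s: 9.45
tool_pos: [0.5042, 0.1616, -0.0061]
tool_rot: [-0.068, 0.998, 0.001, 0.005]
wrist_force: [9.8, 2.9, -11.7]
gripper_width: 0.0101
gripper_force: 30.0
```

```bash
python3 -c "
from h import *
plan([.6032,.1743,-.0065],7.8);cap('side','pics/s3.png')"
```

```text
lin [-0.0998 -0.0008  0.0013] turn [ 0.0018  0.0089 -0.0006] t 9.45 tcp [ 0.5042  0.1616 -0.0061] f [  9.84   2.88 -11.68] w 0.0101 29.99
```

Emit:
jog_arm --increments '[{"linear": [0.002, 0, 0], "turn": [0, 0, 0], "jaw": -1}, {"linear": [0.003, 0, 0], "turn": [0, 0, 0], "jaw": -1}, {"linear": [0.003, 0, 0], "turn": [0, 0, 0], "jaw": -1}, {"linear": [0.003, 0, 0], "turn": [0, 0, 0], "jaw": -1}]'

```text
time_s: 10.0
tool_pos: [0.5043, 0.1617, -0.006]
tool_rot: [-0.067, 0.998, 0.002, 0.007]
wrist_force: [16.4, 3.3, -18.4]
gripper_width: 0.0095
gripper_force: 30.0
```

```bash
python3 -c "
from h import *
plan([.6032,.1743,-.0065],7.8)
c=cap('side','pics/s4.png');print(proj(c,[[.5554,.1658,.016],[.5554,.1658,.004]]).round(1).tolist())
b=c['img'][165:260,265:365,::-1];cv2.imwrite('pics/c6.png',cv2.resize(b,None,fx=6,fy=6,interpolation=2))"
```

```text
lin [-0.0997 -0.0008  0.002 ] turn [ 0.0024  0.0141 -0.001 ] t 10.0 tcp [ 0.5043  0.1617 -0.006 ] f [ 16.43   3.34 -18.43] w 0.0095 30.0
[[310.1, 222.1], [310.2, 226.2]]
```

View pics/c6.png

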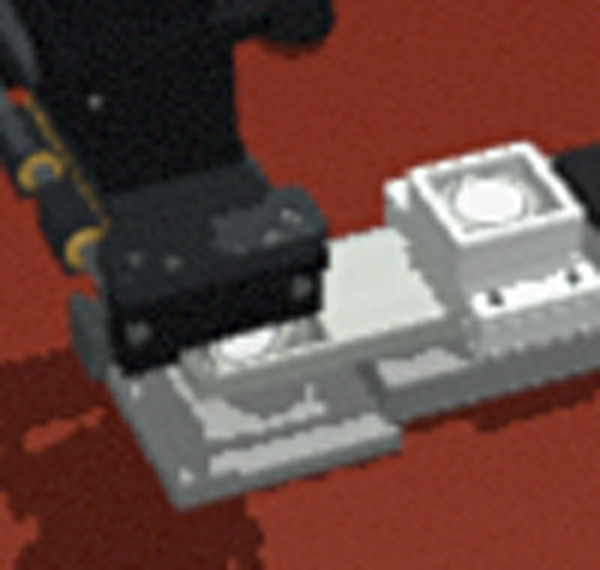

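That was the tenth view. The slide is out at its stop, with the blank showing through the slide's pocket at crop (250,345). Now I'll ease it home.

Emit:
jog_arm --increments '[{"linear": [-0.006, 0, 0], "turn": [0, 0, 0], "jaw": -1}, {"linear": [-0.014, 0, 0], "turn": [0, 0, 0], "jaw": -1}, {"linear": [-0.022, 0, 0], "turn": [0, 0, 0], "jaw": -1}, {"linear": [-0.031, 0, 0], "turn": [0, 0, 0], "jaw": -1}, {"linear": [-0.04, 0, 0], "turn": [0, 0, 0], "jaw": -1}, {"linear": [-0.049, 0, 0], "turn": [0, 0, 0], "jaw": -1}, {"linear": [-0.058, 0, 0], "turn": [0, 0, 0], "jaw": -1}, {"linear": [-0.067, 0, 0], "turn": [0, 0, 0], "jaw": -1}, {"linear": [-0.076, 0, 0], "turn": [0, 0, 0], "jaw": -1}, {"linear": [-0.085, 0, 0], "turn": [0, 0, 0], "jaw": -1}]'

```text
time_s: 11.3
tool_pos: [0.5818, 0.1715, -0.0061]
tool_rot: [-0.068, 0.998, -0.0, 0.0]
wrist_force: [2.4, -0.1, -0.2]
gripper_width: 0.0098
gripper_force: 30.0
```

Emit:
jog_arm --increments '[{"linear": [-0.008, 0, 0], "turn": [0, 0, 0], "jaw": -1}, {"linear": [-0.014, 0, 0], "turn": [0, 0, 0], "jaw": -1}, {"linear": [-0.019, 0, 0], "turn": [0, 0, 0], "jaw": -1}, {"linear": [-0.023, 0, 0], "turn": [0, 0, 0], "jaw": -1}, {"linear": [-0.025, 0, 0], "turn": [0, 0, 0], "jaw": -1}, {"linear": [-0.025, 0, 0], "turn": [0, 0, 0], "jaw": -1}]'

```text
time_s: 12.05
tool_pos: [0.6027, 0.1741, -0.0062]
tool_rot: [-0.068, 0.998, -0.001, -0.004]
wrist_force: [-4.0, -2.2, 10.1]
gripper_width: 0.0097
gripper_force: 30.0
```

```bash
python3 -c "
from h import *
plan([.6032,.1743,-.0065],7.8)"
```

```text
lin [-0.0005  0.0002  0.0003] turn [-0.0009 -0.0068 -0.0001] t 12.05 tcp [ 0.6027  0.1741 -0.0062] f [-3.99 -2.25 10.12] w 0.0097 30.0
```

Emit:
jog_arm --increments '[{"linear": [0, 0, 0], "turn": [0, 0, 0], "jaw": -0.6}, {"linear": [0, 0, 0], "turn": [0, 0, 0], "jaw": -0.2}, {"linear": [0, 0, 0], "turn": [0, 0, 0], "jaw": 0.15}, {"linear": [0, 0, 0], "turn": [0, 0, 0], "jaw": 0.15}, {"linear": [0, 0, -0.015], "turn": [0, 0, 0], "jaw": 0.15}, {"linear": [0, 0, -0.035], "turn": [0, 0, 0], "jaw": 0.15}, {"linear": [0, 0, -0.06], "turn": [0, 0, 0], "jaw": 0.15}, {"linear": [0.06, 0, -0.085], "turn": [0, 0, 0], "jaw": 0.15}, {"linear": [0.12, 0, -0.11], "turn": [0, 0, 0], "jaw": 0.15}, {"linear": [0.15, 0.03, -0.12], "turn": [0, 0, 0], "jaw": 0.15}]'

```text
time_s: 13.3
tool_pos: [0.4533, 0.1821, 0.1166]
tool_rot: [-0.066, 0.998, 0.0, 0.002]
wrist_force: [1.5, 1.3, -0.1]
gripper_width: 0.0498
gripper_force: 0.0
```

Run:
```python
from h import *
plan([.5554,.1658,.05],7.8)
ux=np.array([.9907,.1357]);uy=np.array([-.1357,.9907]);o=np.array([.5851,.1699])
for n in("side","top"):
    c=cap(n,f"pics/{n}5.png");g=c["img"].min(2)
    P=lambda mx,my,z:np.r_[o+mx*ux+my*uy,z]
    q=proj(c,[P(-.084,-.05,.016),P(-.084,.05,.016),P(0,.05,.016),P(0,-.05,.016)]).round().astype(np.int32)
    m=np.zeros_like(g);cv2.fillPoly(m,[q],1)
    for th in (160,185,205):
        mm=((g>th)&(m>0)).astype(np.uint8)
        for ct in cv2.findContours(mm,cv2.RETR_EXTERNAL,cv2.CHAIN_APPROX_NONE)[0]:
            if cv2.contourArea(ct)>25:
                (x,y),sz,_=cv2.minAreaRect(ct);e=cv2.fitEllipse(ct);w=onz(c,[e[0]],.016)[0,:2]
                print(n,th,cv2.contourArea(ct),np.round(e[0],1),np.round(e[1],1),w.round(4),"mag",np.round([(w-o)@ux,(w-o)@uy],4))
```

```text
lin [-0.0988 -0.0295  0.0671] turn [ 0.0001  0.0043 -0.0048] t 13.3 tcp [0.4533 0.1821 0.1166] f [ 1.54  1.35 -0.12] w 0.0498 0.0
side 160 636.5 [303.6 226.3] [27.8 39.1] [0.5377 0.1553] mag [-0.0489 -0.008 ]
side 185 105.0 [310.8 221.3] [ 9.2 15.3] [0.5576 0.1681] mag [-0.0275  0.0019]
side 205 57.5 [311.  220.9] [ 6.7 11.7] [0.5583 0.1694] mag [-0.0267  0.0031]
top 160 222.5 [261.6 241.2] [13.2 25.6] [0.5586 0.178 ] mag [-0.0251  0.0117]
top 160 95.5 [282.1 250.3] [10.2 39.8] [0.5341 0.1252] mag [-0.0566 -0.0374]
top 185 125.5 [265.3 241.5] [12.  13.6] [0.5576 0.1685] mag [-0.0275  0.0024]
top 205 96.0 [265.5 241.4] [11.1 11.2] [0.5578 0.1678] mag [-0.0273  0.0016]
```

Emit:
jog_arm --increments '[{"linear": [-0.04, -0.012, 0.01], "turn": [0, 0, 0], "jaw": 0.38}, {"linear": [-0.08, -0.024, 0.03], "turn": [0, 0, 0], "jaw": 0.38}, {"linear": [-0.101, -0.027, 0.05], "turn": [0, 0, 0], "jaw": 0.38}, {"linear": [-0.101, -0.027, 0.065], "turn": [0, 0, 0], "jaw": 0.38}, {"linear": [-0.101, -0.027, 0.065], "turn": [0, 0, 0], "jaw": 0.38}, {"linear": [-0.101, -0.027, 0.065], "turn": [0, 0, 0], "jaw": 0.38}, {"linear": [-0.101, -0.027, 0.065], "turn": [0, 0, 0], "jaw": 0.38}]'

```text
time_s: 14.28
tool_pos: [0.5572, 0.1717, 0.0497]
tool_rot: [-0.068, 0.998, 0.0, 0.001]
wrist_force: [0.2, -0.6, 0.1]
gripper_width: 0.0605
gripper_force: 0.0
```

```bash
python3 -c "
from h import *
plan([.5577,.1685,-.0235],7.8)"
```

```text
lin [ 0.     -0.0033  0.0732] turn [0.0005 0.0015 0.0005] t 14.275 tcp [0.5572 0.1717 0.0497] f [ 0.23 -0.61  0.05] w 0.0605 0.0
```

Emit:
jog_arm --increments '[{"linear": [0, -0.002, 0.012], "turn": [0, 0, 0], "jaw": 0.38}, {"linear": [0, -0.002, 0.025], "turn": [0, 0, 0], "jaw": 0.38}, {"linear": [0, -0.002, 0.038], "turn": [0, 0, 0], "jaw": 0.38}, {"linear": [0, -0.002, 0.05], "turn": [0, 0, 0], "jaw": 0.38}, {"linear": [0, -0.002, 0.06], "turn": [0, 0, 0], "jaw": 0.38}, {"linear": [0, -0.002, 0.068], "turn": [0, 0, 0], "jaw": 0.38}, {"linear": [0, -0.002, 0.073], "turn": [0, 0, 0], "jaw": 0.38}, {"linear": [0, -0.002, 0.073], "turn": [0, 0, 0], "jaw": 0.38}]'

```text
time_s: 15.28
tool_pos: [0.5572, 0.1693, -0.0246]
tool_rot: [-0.068, 0.998, -0.0, -0.0]
wrist_force: [-0.0, -0.3, 0.5]
gripper_width: 0.0602
gripper_force: 0.0
```

Emit:
jog_arm --increments '[{"linear": [0, 0, 0], "turn": [0, 0, 0], "jaw": 0.1}, {"linear": [0, 0, 0], "turn": [0, 0, 0], "jaw": -0.05}, {"linear": [0, 0, 0], "turn": [0, 0, 0], "jaw": -0.3}, {"linear": [0, 0, 0], "turn": [0, 0, 0], "jaw": -0.3}, {"linear": [0, 0, 0], "turn": [0, 0, 0], "jaw": -0.3}]'

```text
time_s: 15.9
tool_pos: [0.5575, 0.1693, -0.0241]
tool_rot: [-0.068, 0.998, 0.0, 0.0]
wrist_force: [0.3, -0.2, 3.0]
gripper_width: 0.0367
gripper_force: 30.0
```

```bash
python3 -c "
from h import *
plan([.5577,.1685,-.0235],7.8)"
```

```text
lin [-0.0001 -0.0009 -0.0006] turn [ 0.0001  0.0003 -0.    ] t 15.9 tcp [ 0.5575  0.1693 -0.0241] f [ 0.3  -0.23  3.01] w 0.0367 30.0
```

Emit:
jog_arm --increments '[{"linear": [0, 0, -0.004], "turn": [0, 0, 0], "jaw": -0.3}, {"linear": [0, 0, -0.012], "turn": [0, 0, 0], "jaw": -0.3}, {"linear": [0, 0, -0.02], "turn": [0, 0, 0], "jaw": -0.3}, {"linear": [0, 0, -0.03], "turn": [0, 0, 0], "jaw": -0.3}, {"linear": [0, 0, -0.03], "turn": [0, 0, 0], "jaw": -0.3}]'

```text
time_s: 16.52
tool_pos: [0.5582, 0.1696, 0.0068]
tool_rot: [-0.068, 0.998, 0.0, 0.001]
wrist_force: [0.8, 0.2, -1.1]
gripper_width: 0.0364
gripper_force: 30.0
```

Run:
```python
from h import *
plan([.569,-.160,.05],9.2)
c=cap('side','pics/s6.png');g=c["img"].min(2)
s=manip.state();tc=s["tool_pos"]
print("expected blank centre px (under/top)",proj(c,[tc+[0,0,.0335-.0054],tc+[0,0,.0335+.0066]]).round(1).tolist())
for y in range(200,232,2): print(y,g[y,296:326].tolist())
```

```text
lin [ 0.0339 -0.328  -0.0434] turn [ 0.0006  0.0022 -0.0234] t 16.525 tcp [0.5582 0.1696 0.0068] f [ 0.77  0.18 -1.08] w 0.0364 30.0
expected blank centre px (under/top) [[310.6, 214.5], [310.6, 210.3]]
200 [33, 33, 36, 36, 34, 32, 25, 33, 47, 50, 55, 72, 70, 36, 22, 38, 34, 35, 36, 33, 34, 33, 29, 33, 33, 37, 31, 29, 25, 20]
202 [36, 33, 31, 40, 34, 28, 15, 20, 32, 39, 35, 39, 52, 28, 10, 31, 34, 31, 34, 30, 28, 18, 24, 22, 20, 20, 17, 19, 18, 12]
204 [36, 36, 35, 35, 34, 32, 20, 22, 24, 26, 28, 21, 26, 15, 10, 8, 18, 17, 12, 19, 16, 15, 14, 15, 15, 12, 19, 13, 19, 21]
206 [40, 32, 27, 32, 34, 29, 22, 15, 34, 66, 115, 110, 108, 54, 15, 11, 17, 41, 47, 32, 21, 14, 15, 13, 17, 15, 19, 11, 24, 13]
208 [29, 32, 29, 31, 34, 37, 48, 73, 106, 122, 155, 171, 179, 94, 24, 20, 48, 71, 73, 56, 25, 21, 16, 13, 11, 17, 17, 20, 8, 11]
210 [86, 100, 148, 162, 150, 137, 138, 138, 99, 156, 174, 178, 178, 98, 25, 3, 15, 27, 32, 22, 17, 15, 12, 19, 20, 7, 21, 29, 35, 44]
212 [116, 105, 104, 99, 99, 103, 99, 121, 131, 114, 139, 168, 173, 119, 52, 17, 12, 14, 19, 17, 19, 14, 14, 16, 32, 47, 51, 53, 58, 
[... 632 characters left out ...]
, 108, 107, 106, 107, 126, 169, 178, 175, 175, 179, 177, 165, 121, 95, 84, 78, 89, 132]
224 [107, 104, 107, 105, 108, 109, 108, 110, 108, 109, 110, 110, 111, 108, 110, 111, 111, 108, 123, 112, 106, 121, 114, 105, 110, 107, 96, 83, 79, 88]
226 [105, 107, 103, 108, 106, 110, 107, 112, 109, 107, 110, 110, 106, 110, 110, 107, 113, 108, 106, 106, 107, 105, 109, 109, 108, 106, 108, 106, 87, 78]
228 [107, 108, 107, 107, 109, 106, 107, 106, 106, 106, 108, 107, 105, 108, 109, 109, 109, 108, 107, 106, 111, 112, 108, 108, 110, 108, 107, 110, 105, 94]
230 [107, 106, 109, 107, 108, 107, 107, 109, 108, 107, 110, 110, 109, 109, 109, 109, 107, 109, 110, 111, 109, 109, 109, 109, 106, 108, 103, 107, 106, 110]
```

Emit:
jog_arm --increments '[{"linear": [0.002, -0.008, -0.02], "turn": [0, 0, 0], "jaw": -0.3}, {"linear": [0.006, -0.04, -0.043], "turn": [0, 0, -0.004], "jaw": -0.3}, {"linear": [0.01, -0.085, -0.043], "turn": [0, 0, -0.008], "jaw": -0.3}, {"linear": [0.014, -0.13, -0.043], "turn": [0, 0, -0.012], "jaw": -0.3}, {"linear": [0.018, -0.175, -0.043], "turn": [0, 0, -0.016], "jaw": -0.3}, {"linear": [0.023, -0.22, -0.043], "turn": [0, 0, -0.02], "jaw": -0.3}, {"linear": [0.028, -0.265, -0.043], "turn": [0, 0, -0.023], "jaw": -0.3}, {"linear": [0.032, -0.3, -0.043], "turn": [0, 0, -0.023], "jaw": -0.3}, {"linear": [0.034, -0.32, -0.043], "turn": [0, 0, -0.023], "jaw": -0.3}, {"linear": [0.034, -0.328, -0.043], "turn": [0, 0, -0.023], "jaw": -0.3}]'

```text
time_s: 17.82
tool_pos: [0.568, -0.1613, 0.0491]
tool_rot: [-0.079, 0.997, 0.0, 0.0]
wrist_force: [-0.0, 0.4, -0.8]
gripper_width: 0.0367
gripper_force: 30.0
```

Emit:
jog_arm --increments '[{"linear": [0, 0, 0.01], "turn": [0, 0, 0], "jaw": -0.3}, {"linear": [0, 0, 0.025], "turn": [0, 0, 0], "jaw": -0.3}, {"linear": [0, 0, 0.035], "turn": [0, 0, 0], "jaw": -0.3}, {"linear": [0, 0, 0.042], "turn": [0, 0, 0], "jaw": -0.3}, {"linear": [0, 0, 0.045], "turn": [0, 0, 0], "jaw": -0.3}, {"linear": [0, 0, 0.045], "turn": [0, 0, 0], "jaw": -0.3}, {"linear": [0, 0, 0.045], "turn": [0, 0, 0], "jaw": -0.3}]'

```text
time_s: 18.7
tool_pos: [0.5685, -0.1604, 0.004]
tool_rot: [-0.08, 0.997, -0.0, 0.0]
wrist_force: [0.6, -0.2, -0.5]
gripper_width: 0.0366
gripper_force: 30.0
```

Run:
```python
from h import *
plan([.569,-.160,.005],9.2)
tc=manip.state()["tool_pos"]
c=cap('side','pics/s7.png');g=c["img"].min(2)
th=np.linspace(0,2*np.pi,24)
b=tc+[0,0,.0335-.0054]
ring=lambda z:proj(c,np.c_[b[0]+.019*np.cos(th),b[1]+.019*np.sin(th),np.full(24,b[2]+z)])
for n,z in(("under",0),("top",.012)):
    r=ring(z);print(n,"centre",proj(c,[b+[0,0,z]]).round(1),"x",r[:,0].min().round(1),r[:,0].max().round(1),"y",r[:,1].min().round(1),r[:,1].max().round(1))
x0,x1,y0,y1=345,385,300,345
print("cols",x0)
for y in range(y0,y1): print(y," ".join("%3d"%v for v in g[y,x0:x1]))
```

```text
lin [-0.0006  0.0003 -0.001 ] turn [-0.0002  0.0008 -0.0004] t 18.7 tcp [ 0.5685 -0.1604  0.004 ] f [ 0.57 -0.18 -0.5 ] w 0.0366 30.0
under centre [[363.6 325.9]] x 353.0 374.2 y 317.7 334.3
top centre [[364.  321.5]] x 353.3 374.7 y 313.3 329.9
cols 345
300  40  48  45  45  43  44  58  75  80  79  77  63  37  23  28  36  36  40  34  27  34  27  16  10  15  22  18  15  21  13  21  14   9  20  17  19  16  27  30  25
301  49  46  44  48  47  43  40  64  72  76  79  73  55  34  26  26  35  44  41  37  27  33  30  17  13  17   8  21   8  18  16  15  17  18  23  29  32  34  38  37
302  48  47  45  43  47  51  44  41  65  76  82  78  72  43  28  27  32  43  45  39  29  29  34  16  10  15  20  16  21  20  16  18  26  31  39  35  30  41  41  35
303  47  43  44  48  44  47  43  28  61  73  66  66  52  40  33  36  35  46  43  41  33  30  31  24  19   8  18  10  21  29  27  34  35  40  40  35  38  41  39  40
304  48  46  49  48  49  44  45  23  30  41  47  40  41  32  38  33  35  40  44  42  41  34  32  34  25  11  28  17  33  37  38  38  38  34  31  42  37  36  38  38
305  46  47  45  48  48  
[... 5834 characters left out ...]
  16  11  19  52  55  53  53  57  55  50  53
341  26  21  23  25  20  20  20  24  25  19  24  21  28  20  27  25  24  19  22  27  20  26  21  24  27  27  30  20  20  25  24  50  54  55  55  53  56  54  54  51
342  20  25  20  27  20  23  25  20  22  24  25  17  25  27  20  22  21  21  23  27  13  20  25  21  27  23  17  25  20  21  27  56  55  53  57  53  50  55  51  53
343  28  21  28  31  20  20  24  30  22  23  25  19  26  24  23  24  24  27  29  21  22  20  24  20  27  26  24  21  20  16  25  50  53  56  55  53  51  55  56  53
344  26  22  18  18  19  21  24  18  17  24  23  31  20  23  24  22  20  26  24  22  20  24  25  19  25  25  21  23  22  24  31  52  54  60  53  50  52  58  51  54
```

The held blank's left edge is at column 353.6 and its lower edge at row 334. The arm model predicts 353.1 and 334.3, so arm and side camera agree to within 1 mm. I'll refine the pocket's dot and rim numerically from the first picture.

Run:
```python
from h import *
S=cap('side')
g=cv2.GaussianBlur(cv2.imread("pics/side0.png").max(2).astype(np.float32),(3,3),0)
r=g[324:346,350:378]
for y in range(322,348): print(y," ".join("%3d"%v for v in g[y,346:382]))
m=np.zeros_like(g);cv2.circle(m,(363,334),6,1,-1)
w=np.clip(g-np.median(g[m>0])-3,0,None)*m
yy,xx=np.mgrid[:480,:640];ce=[(w*xx).sum()/w.sum(),(w*yy).sum()/w.sum()]
print(ce,onz(S,[ce],.008)[0])
a=np.radians(9.2);C=np.array([.569,-.160])
for z in (.012,.008): print(z,proj(S,[np.r_[C+np.array([[np.cos(a),-np.sin(a)],[np.sin(a),np.cos(a)]])@np.array(p)*.0215,z] for p in((-1,1),(1,1),(1,-1),(-1,-1))]).round(1).tolist())
```

```text
322  50  51  51  51  49  49  50  50  51  51  50  49  48  47  43  37  33  31  33  36  41  39  33  35  43  48  49  49  49  49  49  48  48  48  49  49
323  51  52  52  51  50  51  51  51  50  49  47  43  39  36  34  31  29  32  39  46  49  46  37  32  36  44  49  50  50  48  48  48  48  49  49  50
324  52  52  52  51  51  51  50  47  43  40  36  32  29  31  36  40  40  42  48  51  51  50  45  36  32  38  47  50  49  49  49  50  49  49  50  50
325  52  52  51  50  49  46  42  37  33  32  33  31  33  39  45  49  49  49  50  51  51  52  50  44  35  35  43  49  49  49  51  51  50  49  50  49
326  50  48  45  42  39  34  30  28  31  38  43  44  45  49  50  51  51  51  50  50  51  51  51  49  42  35  38  45  49  49  50  50  50  50  49  49
327  46  41  35  32  32  31  30  32  40  47  51  51  52  53  51  51  51  50  50  50  50  51  51  51  47  37  32  39  47  50  51  50  50  51  50  50
328  46  38  32  34  39  42  43  44  48  51  51  51  52  51  50  51  52  51  50  50  50  51  50  50  49  42  34  35  43  49  50  50  50  51  50  50
329  49  44  42  44  48  50  50  50  51  52  51  51  51  52  54 
[... 2291 characters left out ...]
  51  51  51
345  48  52  52  53  53  53  52  52  52  51  50  49  48  47  49  52  52  52  50  50  50  50  50  50  51  52  52  51  51  51  52  52  51  50  51  51
346  42  50  52  52  53  52  52  52  51  50  50  51  50  49  51  53  53  52  51  51  51  51  51  52  52  52  51  51  50  51  52  53  51  50  50  51
347  34  46  51  52  53  52  52  52  51  51  52  53  52  52  52  53  53  52  52  52  52  52  53  53  52  52  52  51  51  51  52  52  51  50  50  50
[np.float64(362.12186897880537), np.float64(333.9335260115607)] [ 0.56761882 -0.15906036  0.008     ]
0.012 [[347.2, 328.2], [367.9, 320.6], [379.3, 337.4], [358.2, 345.5]]
0.008 [[347.1, 329.6], [367.8, 322.0], [379.2, 338.8], [358.1, 346.9]]
```

Emit:
jog_arm --increments '[{"linear": [0.001, 0.001, 0], "turn": [0, 0, 0], "jaw": -0.3}, {"linear": [0.001, 0.001, 0.005], "turn": [0, 0, 0], "jaw": -0.3}, {"linear": [0.001, 0.001, 0.01], "turn": [0, 0, 0], "jaw": -0.3}, {"linear": [0.001, 0.001, 0.014], "turn": [0, 0, 0], "jaw": -0.3}, {"linear": [0.001, 0.001, 0.017], "turn": [0, 0, 0], "jaw": -0.3}, {"linear": [0.001, 0.001, 0.0195], "turn": [0, 0, 0], "jaw": -0.3}, {"linear": [0.001, 0.001, 0.021], "turn": [0, 0, 0], "jaw": -0.3}, {"linear": [0.001, 0.001, 0.0225], "turn": [0, 0, 0], "jaw": -0.3}]'

```text
time_s: 19.8
tool_pos: [0.5671, -0.1595, -0.0189]
tool_rot: [-0.08, 0.997, 0.0, 0.0]
wrist_force: [-0.4, -0.1, -1.0]
gripper_width: 0.0363
gripper_force: 30.0
```

```bash
python3 -c "
from h import *
plan([.568,-.1593,-.0201],9.2)"
```

```text
lin [-0.0009  0.      0.0012] turn [ 0.      0.0002 -0.0004] t 19.8 tcp [ 0.5671 -0.1595 -0.0189] f [-0.44 -0.15 -1.  ] w 0.0363 30.0
```

Emit:
jog_arm --increments '[{"linear": [0, 0, 0.0008], "turn": [0, 0, 0], "jaw": -0.3}, {"linear": [0, 0, 0.0016], "turn": [0, 0, 0], "jaw": -0.3}, {"linear": [0, 0, 0.0016], "turn": [0, 0, 0], "jaw": -0.3}]'

```text
time_s: 20.18
tool_pos: [0.567, -0.1595, -0.0201]
tool_rot: [-0.08, 0.997, 0.0, 0.0]
wrist_force: [-1.4, 0.7, 3.9]
gripper_width: 0.0365
gripper_force: 30.0
```

Contact came exactly at the predicted floor height. I'll release and lift away.

Emit:
jog_arm --increments '[{"linear": [0, 0, 0], "turn": [0, 0, 0], "jaw": -0.05}, {"linear": [0, 0, 0], "turn": [0, 0, 0], "jaw": 0.05}, {"linear": [0, 0, 0], "turn": [0, 0, 0], "jaw": 0.2}, {"linear": [0, 0, 0], "turn": [0, 0, 0], "jaw": 0.2}, {"linear": [0, 0, -0.01], "turn": [0, 0, 0], "jaw": 0.2}, {"linear": [0, 0, -0.025], "turn": [0, 0, 0], "jaw": 0.2}, {"linear": [0, 0, -0.06], "turn": [0, 0, 0], "jaw": 0.2}, {"linear": [0, 0, -0.11], "turn": [0, 0, 0], "jaw": 0.2}, {"linear": [0.05, 0.05, -0.15], "turn": [0, 0, 0], "jaw": 0.2}, {"linear": [0.09, 0.1, -0.18], "turn": [0, 0, 0], "jaw": 0.2}]'

```text
time_s: 21.42
tool_pos: [0.48, -0.0906, 0.1502]
tool_rot: [-0.079, 0.997, -0.0, 0.001]
wrist_force: [0.5, 0.9, 1.3]
gripper_width: 0.0522
gripper_force: 0.0
```

Emit:
jog_arm --increments '[{"linear": [0.02, 0.06, 0], "turn": [0, 0, 0], "jaw": 0.2}, {"linear": [0.02, 0.12, 0], "turn": [0, 0, 0], "jaw": 0.2}, {"linear": [0.02, 0.18, 0], "turn": [0, 0, 0], "jaw": 0.2}, {"linear": [0.02, 0.22, 0], "turn": [0, 0, 0], "jaw": 0.2}, {"linear": [0.02, 0.22, 0], "turn": [0, 0, 0], "jaw": 0.2}]'

```text
time_s: 22.05
tool_pos: [0.4252, 0.1264, 0.1491]
tool_rot: [-0.083, 0.997, 0.001, 0.001]
wrist_force: [0.1, -0.4, -0.5]
gripper_width: 0.0526
gripper_force: 0.0
```

Run:
```python
from h import *
print(manip.state()["tool_pos"])
S=cap('side','pics/s8.png');T=cap('top','pics/t8.png')
for n,c,bx in(("side",S,(325,290,460,400)),("top",T,(368,185,442,256))):
    g=c["img"].min(2);m=np.zeros_like(g);x0,y0,x1,y1=bx
    m[y0:y1,x0:x1]=(g[y0:y1,x0:x1]>150)
    for ct in cv2.findContours(m.astype(np.uint8),cv2.RETR_EXTERNAL,cv2.CHAIN_APPROX_NONE)[0]:
        if cv2.contourArea(ct)>30:
            e=cv2.fitEllipse(ct);print(n,cv2.contourArea(ct),np.round(e[0],1),np.round(e[1],1),onz(c,[e[0]],.02)[0,:2].round(4))
# magazine: dark handle and top blank now
for n,c in(("side",S),("top",T)):
    im=c["img"]; g=im.astype(int).sum(2)//3
    g0=cv2.imread(f"pics/{n}0.png").astype(int).sum(2)//3
    x0,y0,x1,y1=(270,175,410,255) if n=="side" else (235,155,300,275)
    d=np.abs(g-g0)[y0:y1,x0:x1]>35
    print(n,"changed px",d.sum(),[ (int(a.min()+o),int(a.max()+o)) for a,o in zip(np.nonzero(d),(y0,x0))] if d.any() else "")
b=S["img"].max(2)
k=((b<75)&(S["img"][...,0]<75)).astype(np.uint8)[200:220,312:340];ys,xs=np.nonzero(k);print("handle now",xs.mean()+312,ys.mean()+200,k.sum())
b=cv2.imread("pics/side0.png");k=((b.max(2)<75)).astype(np.uint8)[200:220,312:340];ys,xs=np.nonzero(k);print("handle 0",xs.mean()+312,ys.mean()+200,k.sum())
```

```text
[0.42523419 0.12641516 0.14905895]
side 277.0 [383.9 360.8] [17.  20.9] [ 0.5809 -0.2329]
side 260.0 [420.9 346. ] [16.  20.8] [ 0.6548 -0.2208]
side 238.0 [362.4 330.3] [15.5 19.7] [ 0.567  -0.1603]
side 219.5 [398.6 316.2] [14.4 19.5] [ 0.6423 -0.1466]
top 131.0 [393.6 236. ] [12.6 13.4] [ 0.5666 -0.1602]
top 132.0 [422.1 230.4] [12.8 13.3] [ 0.5804 -0.2336]
top 132.0 [387.5 207.5] [12.8 13.3] [ 0.6421 -0.1473]
top 128.5 [415.8 202.6] [12.7 13.1] [ 0.6544 -0.2211]
side changed px 80 [(194, 203), (340, 355)]
top changed px 1371 [(198, 274), (235, 298)]
handle now 327.30833333333334 209.775 120
handle 0 326.8625954198473 209.90076335877862 131
```

```bash
python3 -c "
from station import manip
print(manip.sign_off())"
```

```text
the job is handed in; nothing more can be done
None
```

I handed the job in at about 22 s of the 56 s allowed; in the last camera check the drawn blank lies in the empty pocket (about 1 mm off centre), the slide is home and the trayed blanks have not moved, but sign-off returned no verdict.

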